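# Sort the breakfast condiments back into rack, caddy and coffee tray

## Robot

A 7-joint arm with a two-finger parallel gripper is mounted at the origin on a cart in front of the work surface, level with it; the furniture and walls round the work are solid. World frame = base frame: x ahead of the robot, y to its left, z up, the work surface at z = 0. Lengths are in mm, angles in rad, forces in N, time in s.
With the tool pointing down it reaches from about 400 to 750 mm from the base axis. Payload 19.5 kg.
Tool frame: the origin (TCP) lies at the very end of the fingers, on their centre line; the grasp point (between the pads) lies 19 mm behind it (grip_depth is the distance from the TCP to the grasp point, in mm); z points along the fingers, y is the line along which they close (so a half turn about z gives the same grasp; the last joint's range is limited). The gripper opens to 85 mm and grips with 20 to 120 N. Pads are 22 mm wide; open, the fingers measure 114 mm over their backs; the gripper's body (76 mm by 85 mm) begins 54 mm behind the grasp point. The pads swing forward as they close: fully open they stand 13 mm farther back than shut.
Start: joints at [0.748, 0.707, -0.028, 1.485, 0.022, 0.951, -0.075], TCP at [404.695, -408.433, 231.268] pointing down, gripper open.
Joint ranges: [-2.71, 2.71], [-0.32, 2.16], [-1.57, 1.52], [0, 2.45], [-1.46, 4.6], [0, 2.02], [-2.83, 2.83]. Speed limits (rad/s): [1.89, 1.89, 2.57, 2.57, 3.01, 3.01, 3.01].

## Interface

Orientations are given as a unit quaternion [w, x, y, z].
In Python, from cell import * gives the robot as it stands.
- The arm moves only by the shell command python3 -m inch 'ROWS' [FORCE]. ROWS is JSON, a list that holds one entry, the list of rows, each a list of 7 numbers: the turn, a rotation vector about the world's x, y, z in degrees, then the shift along the world's x, y, z in cm, then the gripper's target within -1 to 1 (fully open at 1, half-way at 0, shut at -1). A call has 1 to 5 rows; each row is the pose to reach, as a shift and turn from the pose commanded when the call began; what a row does not reach only later rows make up. A row lasts 1/8 s, in which the tool goes at most 62.5 mm and 10.7 degrees, less where a joint would pass 70% of its speed; a pose out of reach is approached as far as the arm can. A call with a gripper value outside its range is refused whole. The fingers move at their own pace and stop on an object; FORCE is the grip in N (left out, the last holds). Time passes only in rows, so rows that repeat a pose let the fingers close. It gives the time, the measured TCP pose, the force, the opening and the grip force at its end, in the units of the state.
- get_state(): the state, without advancing time (a new reading comes with each control period).
- get_image(name): name is "scene" or "top" or "wrist"; returns a dict with "image" (420x560x3 uint8, blue, green, red), "fx", "fy", "cx", "cy" (pixels), "pose" (4x4, takes a point from camera to world coordinates); the wrist camera has in their place "mount" (4x4, takes a point from camera to tool coordinates, whose origin is the TCP and whose axes are the flange's). Camera axes: x right, y down, z forward; pixel columns grow to the right and rows downward; lengths in mm; the calibration is good to about 2 mm. A picture is of the moment at which its call begins: read the wrist's pose just before it. There is no depth.
- close_job(): hands the job in; it is judged then, once.
The state is a dict: "time": time; "qpos": joint angles; "qd": joint speeds; "tau": joint torques, N m; "position": TCP position; "ee_rot": TCP orientation; "wrist_force": force on the tool from outside, world axes, zero at the start; "torque": the same for the moment, N m; "gripper_width": finger opening in mm; "gripper_force": force on a finger pad.
Only numpy, scipy, OpenCV 4.12 (cv2) and the standard library are available. Lean on these libraries where they do the work, as an engineer would, in place of code of your own. Each camera call takes 0.05 s, during which the arm holds its last target. There are 200 camera calls.

## Task

Sort the condiments left on the worktop after breakfast back where they belong: the two spice jars in the wooden spice rack, one to each bay; the salt shaker and the toothpick jar in the wire table caddy, one to each hoop; and the sweetener dropper bottle in the round wooden ring on the coffee tray. Stand each of them upright and right down on the floor of its place, and leave the shot glass standing where it is.

Things in the scene. Friction and masses are not known exactly. Their poses are not given: they have to be found in the camera images.
- spice_jar_a_mid (a point): Spice jar: straight round glass jar with a wide dark screw cap, 45 mm across and 105 mm tall (the cap is its top 20 mm), about 110 g. There are two, alike but for the paper label; either may go in either bay of the rack. (Jars that stand along the back wall are fixed and no part of the job.) The point is on its axis, half-way up; z is its axis, up.
- spice_jar_b_mid (a point): Spice jar: straight round glass jar with a wide dark screw cap, 45 mm across and 105 mm tall (the cap is its top 20 mm), about 110 g. The second of the two, alike but for the paper label; either may go in either bay of the rack. (Jars that stand along the back wall are fixed and no part of the job.) The point is on its axis, half-way up; z is its axis, up.
- salt_shaker_mid (a point): Salt shaker: small clear shaker of white salt with a domed grey cap; 44 mm across near the bottom, slimmer upward, cap 34 mm across from 70 mm up, 90 mm tall, about 100 g. The point is on its axis, half-way up; z is its axis, up.
- toothpick_jar_mid (a point): Toothpick jar: small straight clear glass, 37 mm across, its rim 56 mm high, with wooden toothpicks that stand out to 68 mm (only the glass can be gripped), about 45 g. The point is on its axis, 34 mm above its underside; z is its axis, up.
- sweetener_mid (a point): Sweetener bottle: small brown dropper bottle, its body 33 mm across and 70 mm tall, then a dark collar 24 mm across up to 77 mm and a black rubber bulb 13 mm across up to 102 mm, about 70 g. The point is on its axis, 51 mm above its underside; z is its axis, up.
- spice_rack: Low light-wood rack, 84 x 156 mm, fixed, with end cheeks 48 mm high, a divider 34 mm high, steel rails up to 37 mm at front and back. Two bays, 66 x 66 mm clear, side by side, centres at x = 0, y = +37 and -37 mm in its frame; their floor is 8 mm above its origin. Origin: centre of its underside; y along its length, z up.
- table_caddy: Metal plate 80 x 150 mm, fixed, with two wire hoops side by side and a low wire loop grip (31 mm high) at each end, 169 mm over the loops. Hoops 62 mm clear inside, top 28 mm above the origin, centres at x = 0, y = +37 and -37 mm in its frame; the plate inside them is 6 mm above the origin. Origin: centre of its underside; y along its length, z up.
- coffee_tray: Brown wooden tray 116 x 160 mm, rim 15 mm high, fixed, with a white cup upside down (top 58 mm above the worktop) and a teaspoon, both fixed to it. The light wooden ring for the sweetener is 52 mm clear inside, its top 22 mm above the origin, centre at x = +16, y = +40 mm in the tray's frame; floor inside it 6 mm above the origin. Origin: centre of its underside; y along its length, z up.
- shot_glass_mid (a point): Shot glass: empty clear glass, 46 mm across, 59 mm tall, loose; it stays where it stands. The point is on its axis, half-way up. Behind it stands the microwave oven, a block 0.23 m high (with the coffee maker on top) over x > 0.56 m, y < -0.02 m of the worktop; the free worktop runs along its front and up its left side, as far as the sink at y = 0.2 m.
Mind the look-alikes: they are no part of the job. Leave any pink look-alike of the part that bears salt_shaker_mid alone.

How it is judged:
By the outcome, as a careful person would: the job done as asked, in the order asked, and still so for the second after the job is handed in, with the robot touching nothing.
It also fails if it takes over 136 s, if anything falls off the work surface, if the arm or the gripper's body presses on something with over 40 N, if the wrist force passes 120 N, or if a joint passes its speed limit or range.

## Working session

There is one attempt and no reset: what is moved stays moved. The work goes in short steps, Python scripts to look and compute and a shell command to move; the robot and the scene stay as the last step left them, time stands still between calls to the robot, and variables do not carry over. Pictures are saved under pics/ and viewed, at most 15 in all, crops included, and the job is handed in when it is done.

```bash
ls; mkdir -p pics
python3 - <<'E'
from cell import *
import cv2,pickle
d={}
for n in("scene","top"):
    d[n]=get_image(n); cv2.imwrite(f"pics/{n}0.png",d[n]["image"]); print(n,d[n]["fx"],d[n]["cx"],d[n]["pose"])
pickle.dump(d,open("d0.pkl","wb"))
s=get_state();print(s)
E
```

```text
pics
scene 538.1495788523754 281.3188092845314 [[-6.27943368e-01 -5.80647198e-01  5.18204553e-01 -2.80561490e+02]
 [-7.78054100e-01  4.53096069e-01 -4.35127302e-01  6.42256229e+02]
 [ 1.78590028e-02 -6.76426481e-01 -7.36293605e-01  1.24139268e+03]
 [ 0.00000000e+00  0.00000000e+00  0.00000000e+00  1.00000000e+00]]
top 541.2606870965776 281.2277660117493 [[ 2.74100367e-02 -9.84343441e-01  1.74116855e-01  3.19021134e+02]
 [-9.99605199e-01 -2.80665846e-02 -1.30913944e-03 -4.81121364e+01]
 [ 6.17550826e-03 -1.74012230e-01 -9.84724127e-01  1.45734601e+03]
 [ 0.00000000e+00  0.00000000e+00  0.00000000e+00  1.00000000e+00]]
{'time': 0.1, 'qpos': array([ 0.74828554,  0.70703414, -0.02761816,  1.48494035,  0.02201727,
        0.95089239, -0.07552106]), 'qd': array([ 0.00193665, -0.00136321,  0.00130786, -0.00085514,  0.00092562,
       -0.00221248, -0.00184123]), 'tau': array([-4.85478467e-04, -8.84295774e+01,  1.23635843e+00, -2.36456358e+01,
        1.71045307e-02,  5.11339880e-03, -4.03720594e-05]), 'position': array([ 404.55311834, -408.28623976,  230.88080854]), 'ee_rot': array([-4.40655903e-04,  9.24756857e-01,  3.80558168e-01, -2.04098289e-04]), 'wrist_force': array([-0.59089614, -0.01122852, -0.05836077]), 'torque': array([ 0.02126308,  0.0567189 , -0.06821807]), 'gripper_force': 0.0, 'gripper_width': 85.25990538670132}
```

View pics/scene0.png

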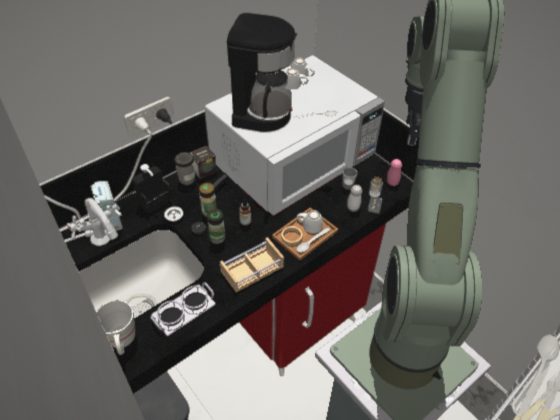

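View pics/top0.png

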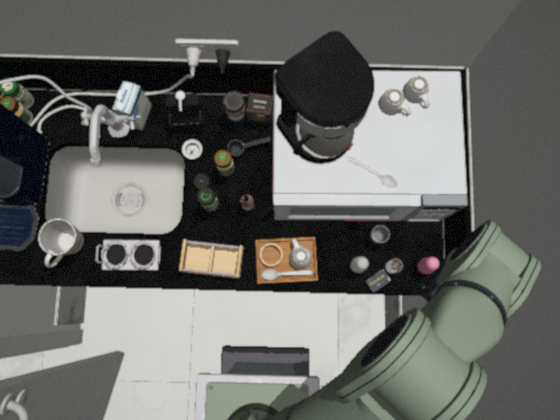

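Scene view: the spice jars stand at (208,198) and (217,228), the sweetener at (245,214), the white salt shaker at (355,198), the toothpick jar at (376,186), the shot glass at (350,177) and the pink look-alike at (395,172). The rack is at (252,265), the caddy at (184,307) and the tray at (305,233). In the top view the same things are at (224,162), (208,200), (247,202), (360,265), (394,266), (380,234) and (430,265). An enlarged crop will confirm these.

Run:
```python
import pickle,cv2,numpy as np
d=pickle.load(open("d0.pkl","rb"))
S=d["scene"]["image"];T=d["top"]["image"]
def c(I,x,y,w,h,k):return cv2.resize(I[y:y+h,x:x+w],(w*k,h*k),interpolation=cv2.INTER_CUBIC)
a=np.hstack([c(S,180,170,80,75,4),c(S,330,150,80,75,4)])
b=np.hstack([c(T,180,140,80,75,4),c(T,340,215,100,75,4)[:,:320]])
cv2.imwrite("pics/crop1.png",np.vstack([a,b]))
a=np.hstack([c(S,145,220,200,110,4)]);b=np.hstack([c(T,90,230,200,60,4)[:160+80]])
cv2.imwrite("pics/crop2.png",np.vstack([a,b])[:600+80][:600])
cv2.imwrite("pics/crop2.png",np.vstack([c(S,145,220,200,110,3),c(T,90,230,240,60,3)[:,:600]]))
```

```text
(no output)
```

View pics/crop1.png

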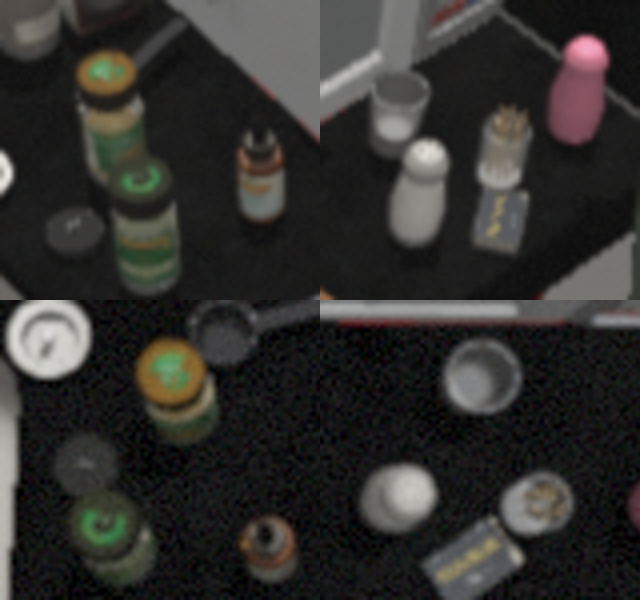

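View pics/crop2.png

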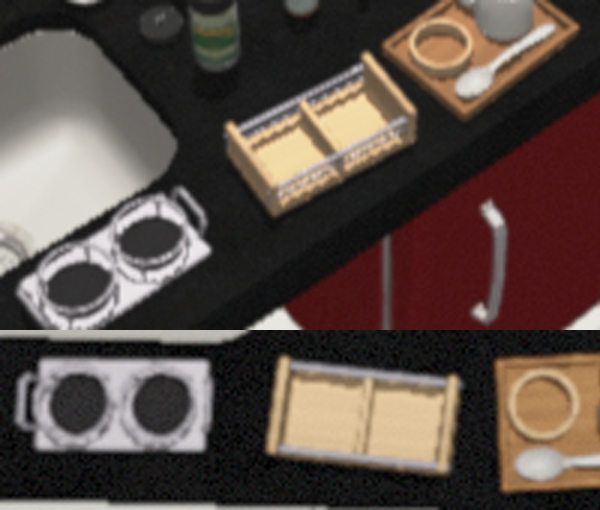

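The crops confirm it. The salt shaker is the white one at scene (357,190), since the pink one at (395,172) is excluded. The two loose jars are the ones with printed lids, and the sachet by the toothpick jar is not involved. Next I triangulate.

```bash
cat > h.py <<'E'
import numpy as np,cv2,pickle
def ray(c,uv,P=None):
    P=c["pose"] if P is None else P
    v=P[:3,:3]@[(uv[0]-c["cx"])/c["fx"],(uv[1]-c["cy"])/c["fy"],1]
    return P[:3,3],v/np.linalg.norm(v)
def tri(rs):
    A=sum(np.eye(3)-np.outer(v,v) for o,v in rs);b=sum((np.eye(3)-np.outer(v,v))@o for o,v in rs)
    return np.linalg.solve(A,b)
def atz(r,z):
    o,v=r;return o+v*(z-o[2])/v[2]
E
python3 - <<'E'
from h import *
np.set_printoptions(precision=1,suppress=True)
d=pickle.load(open("d0.pkl","rb"))
for n,s,t,z in [("jarA",(206.75,187.5),(222.75,158),105),("jarB",(215.5,215),(206,196),105),("sweet",(244.75,203),(246,198),102),("salt",(357,187.5),(362.5,263),82),("tooth",(377.5,180),(395.7,265.5),60),("shot",(350.5,172),(380.5,233.7),59),("hoopL",(171.7,315.3),(116.3,254.7),6),("hoopR",(194.7,300),(144,254.7),6),("rack",(252.2,260),(211,258),48),("ring",(292,234),(271,254.3),22)]:
    a,b=ray(d["scene"],s),ray(d["top"],t); print(n,tri([a,b]),atz(a,z),atz(b,z))
for p in [(282,357),(455,376),(445,470),(270,452)]: print("rk",atz(ray(d["top"],(90+p[0]/3,230+(p[1]-330)/3)),42))
for p in [(228,125),(370,57),(413,110),(275,188)]: print("rk",atz(ray(d["scene"],(145+p[0]/3,220+p[1]/3)),48))
E
```

```text
jarA [700.9 105.  106.4] [702.2 104.4 105. ] [701.3 105.1 105. ]
jarB [600.3 143.4 101.6] [597.4 144.7 105. ] [599.9 143.2 105. ]
sweet [601.6  41.9  82.6] [586.1  51.6 102. ] [598.2  41.2 102. ]
salt [ 441.8 -259.3   86.6] [ 444.5 -263.    82. ] [ 442.3 -259.9   82. ]
tooth [ 439.2 -348.2   66. ] [ 442.3 -353.7   60. ] [ 440.2 -349.1   60. ]
shot [ 521.  -311.    60.1] [ 520.8 -312.7   59. ] [ 522.1 -310.4   59. ]
hoopL [452.5 387.8  11. ] [455.6 386.8   6. ] [452.9 389.2   6. ]
hoopR [455.3 314.9   9. ] [457.9 314.7   6. ] [454.9 315.    6. ]
rack [447.7 130.4  41.3] [443.5 133.1  48. ] [447.3 129.7  48. ]
ring [463.7 -26.1  21.1] [462.8 -25.8  22. ] [464.  -25.8  22. ]
rk [495.8 203.9  42. ]
rk [483.4  51.6  42. ]
rk [401.3  57.   42. ]
rk [412.6 209.5  42. ]
rk [491.6 203.4  48. ]
rk [474.3  53.   48. ]
rk [400.7  60.2  48. ]
rk [409.4 209.9  48. ]
```

```bash
python3 -m inch '[[[0,0,9,0,6,0,0.6],[0,0,18,0,12,0,0.6],[0,0,27,0,18,0,0.6],[0,0,36,0,24,0,0.6],[0,0,45,0,30,0,0.6]]]' 60; python3 -m inch '[[[0,0,0,4,6,0,0.6],[0,0,0,8,12,0,0.6],[0,0,0,12,18,0,0.6],[0,0,0,16,24,0,0.6],[0,0,0,16,24,0,0.6]]]'
```

```text
time: 0.72
position: [404.4, -106.6, 231.3]
ee_rot: [-0.0, 0.707, 0.707, 0.0]
wrist_force: [1.1, 0.0, -0.3]
gripper_width: 68.2
gripper_force: 0.0
time: 1.35
position: [565.3, 134.4, 230.8]
ee_rot: [-0.0, 0.708, 0.706, -0.0]
wrist_force: [-0.3, -0.9, -0.6]
gripper_width: 68.4
gripper_force: 0.0
```

```bash
cat >> h.py <<'E'
from scipy.spatial.transform import Rotation as Ro
def wshot(name):
    from cell import get_state,get_image
    s=get_state();w=get_image("wrist");q=s["ee_rot"]
    T=np.eye(4);T[:3,:3]=Ro.from_quat([q[1],q[2],q[3],q[0]]).as_matrix();T[:3,3]=s["position"]
    w["pose"]=T@w["mount"];cv2.imwrite(f"pics/{name}.png",w["image"]);pickle.dump(w,open(f"{name}.pkl","wb"));return w
def proj(w,p):
    P=np.linalg.inv(w["pose"]);c=P[:3,:3]@np.array(p,float)+P[:3,3]
    return np.round([w["cx"]+w["fx"]*c[0]/c[2],w["cy"]+w["fy"]*c[1]/c[2]],0)
E
python3 - <<'E'
from h import *
w=wshot("w1");print(np.round(w["mount"],2),w["fx"])
for n,p in dict(A=(701,105,105),B=(600,143.5,105),sw=(599,42,102),A0=(701,105,0),B0=(600,143.5,0),sw0=(599,42,0)).items():print(n,proj(w,p))
E
```

```text
[[   0.     -0.95   -0.3    77.18]
 [   1.      0.      0.     -1.09]
 [   0.     -0.3     0.95 -140.6 ]
 [   0.      0.      0.      1.  ]] 339.97530983353147
A [445. 238.]
B [326. 193.]
sw [320. 301.]
A0 [402. 203.]
B0 [314. 170.]
sw0 [311. 254.]
```

View pics/w1.png

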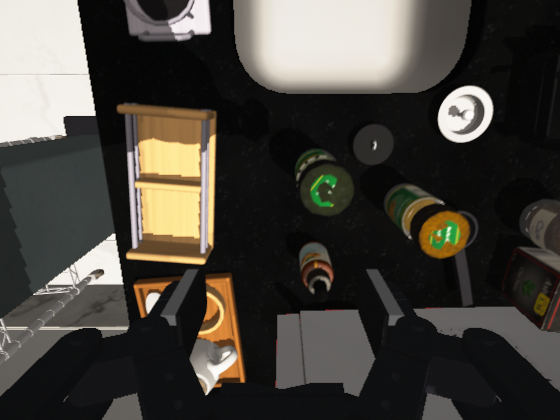

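Run:
```python
from h import *
np.set_printoptions(precision=1,suppress=True)
d=pickle.load(open("d0.pkl","rb"));w=pickle.load(open("w1.pkl","rb"))
for n,s,t,u,z in [("sw",(244.5,202),(246,198.5),(319,287),102),("A",(206.75,187.5),(222.75,158),(443,234),105),("B",(215.5,215),(206,196),(326,190),105)]:
    a,b,c=ray(d["scene"],s),ray(d["top"],t),ray(w,u);print(n,tri([a,b,c]),tri([b,c]),tri([a,c]),atz(c,z))
for u,z in [((118,106),48),((214,113),48),((127,255),48),((211,260),48),((172,183),34)]: print(atz(ray(w,u),z))
print(atz(ray(w,(314,247)),0),proj(w,(600,47,0)),proj(w,(600,47,102)),proj(d["scene"],(600,47,0)),proj(d["top"],(600,47,0)),proj(d["scene"],(600,47,102)),proj(d["top"],(600,47,102)))
```

```text
sw [600.5  43.3  84.8] [600.9  42.8  78.4] [599.3  45.4  87.9] [597.2  56.6 102. ]
A [701.2 105.8 104.2] [702.9 105.8  98.3] [694.6 110.2 113.8] [699.2 108.3 105. ]
B [600.4 144.  101. ] [601.1 144.3  97.2] [599.8 144.5 102. ] [599.7 146.3 105. ]
[415.5 211.   48. ]
[502.3 204.7  48. ]
[403.   63.3  48. ]
[490.   57.5  48. ]
[452.8 136.5  34. ]
[602.   51.3   0. ] [312. 250.] [322. 296.] [244. 222.] [246. 205.] [243. 199.] [244. 197.]
```

The wrist view shows the jar B cap at (326,190), the jar A cap at (443,234), the sweetener bulb at (319,287) and the rack divider at (172,183). These agree with the triangulation to a few mm. I'll pick jar B at about (600,144.5).

```bash
python3 -m inch '[[[0,0,0,3.5,1.2,-3,0.6],[0,0,0,3.5,1.2,-8,0.6],[0,0,0,3.5,1.2,-13,0.6],[0,0,0,3.5,1.2,-17,0.6],[0,0,0,3.5,1.2,-18,0.6]]]' 60; python3 -m inch '[[[0,0,0,0,0,0,0.6],[0,0,0,0,0,0,-0.6],[0,0,0,0,0,0,-0.6],[0,0,0,0,0,0,-0.6],[0,0,0,0,0,0,-0.6]]]' 60
```

```text
time: 2.02
position: [598.6, 143.2, 49.2]
ee_rot: [-0.001, 0.709, 0.705, -0.002]
wrist_force: [-0.1, 0.5, 0.8]
gripper_width: 67.9
gripper_force: 0.0
time: 2.65
position: [600.6, 143.8, 53.0]
ee_rot: [0.001, 0.709, 0.705, 0.001]
wrist_force: [-0.3, 0.3, 9.6]
gripper_width: 43.8
gripper_force: 59.7
```

```bash
python3 -m inch '[[[0,0,0,0,0,3,-0.6],[0,0,0,0,0,8,-0.6],[0,0,0,-4,1,10,-0.6],[0,0,0,-9,2,10,-0.6],[0,0,0,-14.9,2.5,10,-0.6]]]' ; python3 -m inch '[[[0,0,0,0,0,0,-0.6],[0,0,0,0,0,-2,-0.6]]]'
python3 - <<'E'
from h import *
from cell import get_state
w=wshot("w2");print(get_state()["position"])
print(proj(w,(451.5,169,8)),proj(w,(445.5,95,8)),proj(w,(448.5,132,34)))
E
```

```text
time: 3.28
position: [449.5, 169.0, 152.4]
ee_rot: [0.0, 0.709, 0.705, 0.001]
wrist_force: [1.2, 2.0, -1.9]
gripper_width: 43.3
gripper_force: 61.4
time: 3.52
position: [451.8, 169.0, 132.8]
ee_rot: [0.001, 0.709, 0.706, 0.002]
wrist_force: [0.9, -0.3, -1.6]
gripper_width: 43.5
gripper_force: 61.5
[451.00353468 168.59299451 130.12704453]
[282. 205.] [276. 286.] [279. 260.]
```

View pics/w2.png

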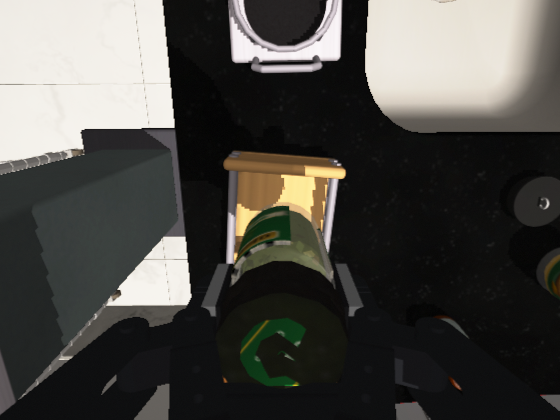

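```bash
python3 -m inch '[[[0,0,0,0,0,-2,-0.6],[0,0,0,0,0,-4,-0.6],[0,0,0,0,0,-5.5,-0.6],[0,0,0,0,0,-6.5,-0.6],[0,0,0,0,0,-6.6,-0.6]]]' ; python3 -m inch '[[[0,0,0,0,0,-0.2,-0.6],[0,0,0,0,0,-0.2,-0.6]]]'
```

```text
time: 4.2
position: [450.9, 168.5, 65.3]
ee_rot: [0.0, 0.709, 0.705, -0.0]
wrist_force: [0.4, 0.6, -0.3]
gripper_width: 43.5
gripper_force: 61.5
time: 4.45
position: [450.9, 168.6, 63.6]
ee_rot: [0.0, 0.709, 0.705, 0.0]
wrist_force: [-0.4, -0.2, -0.2]
gripper_width: 43.5
gripper_force: 61.5
```

```bash
python3 -m inch '[[[0,0,0,0,0,-0.2,-0.6],[0,0,0,0,0,-0.2,-0.6]]]';python3 -m inch '[[[0,0,0,0,0,-0.1,-0.6],[0,0,0,0,0,-0.1,-0.6]]]'
```

```text
time: 4.7
position: [450.7, 168.6, 61.3]
ee_rot: [-0.0, 0.709, 0.705, -0.0]
wrist_force: [0.2, -0.1, -1.1]
gripper_width: 43.8
gripper_force: 61.5
time: 4.95
position: [450.8, 168.6, 60.9]
ee_rot: [0.0, 0.709, 0.705, 0.0]
wrist_force: [-2.3, -1.4, 17.1]
gripper_width: 43.7
gripper_force: 62.6
```

```bash
python3 -m inch '[[[0,0,0,0,0,0,0.5],[0,0,0,0,0,0,0.5],[0,0,0,0,0,2,0.5],[0,0,0,0,0,5,0.6],[0,0,0,0,0,10,0.6]]]' ; python3 -m inch '[[[0,0,0,5,-1,2,0.6],[0,0,0,10,-2,2,0.6],[0,0,0,15,-4,2,0.6],[0,0,0,20,-6.4,2,0.6],[0,0,0,22,-6.4,2,0.6]]]';  python3 - <<'E'
from h import *
from cell import get_state
w=wshot("w3");print(get_state()["position"])
print(proj(w,(701,106,105)),proj(w,(445.5,95,8)))
E
```

```text
time: 5.58
position: [450.2, 168.4, 160.6]
ee_rot: [-0.0, 0.709, 0.706, -0.001]
wrist_force: [0.3, -0.1, 0.7]
gripper_width: 68.4
gripper_force: 0.0
time: 6.2
position: [672.4, 101.7, 179.4]
ee_rot: [0.0, 0.71, 0.704, -0.001]
wrist_force: [-0.5, 0.4, -0.5]
gripper_width: 67.9
gripper_force: 0.0
[673.21773656 102.96716567 179.13652886]
[326. 219.] [ 44. 199.]
```

View pics/w3.png

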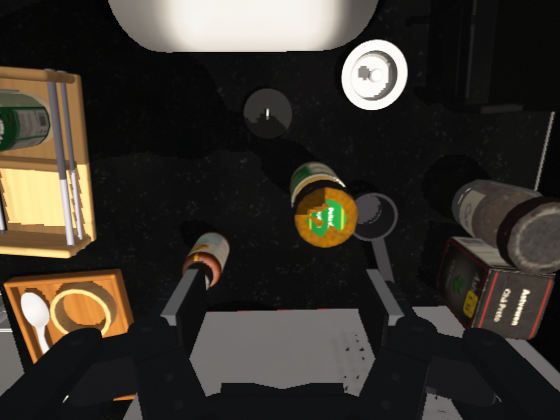

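The jar A cap is at (326,217) as predicted, and jar B is standing in its bay. I'll go down on jar A.

```bash
python3 -m inch '[[[0,0,0,2.8,0.3,-1,0.6],[0,0,0,2.8,0.3,-6,0.6],[0,0,0,2.8,0.3,-10,0.6],[0,0,0,2.8,0.3,-12,0.6],[0,0,0,2.8,0.3,-12.7,0.6]]]' ; python3 -m inch '[[[0,0,0,0,0,0,0.6],[0,0,0,0,0,0,-0.6],[0,0,0,0,0,0,-0.6],[0,0,0,0,0,0,-0.6],[0,0,0,0,0,0,-0.6]]]'
```

```text
time: 6.88
position: [698.6, 107.6, 52.9]
ee_rot: [-0.0, 0.709, 0.706, -0.0]
wrist_force: [0.5, 0.5, 0.0]
gripper_width: 68.4
gripper_force: 0.0
time: 7.5
position: [699.6, 107.6, 54.6]
ee_rot: [0.001, 0.709, 0.705, 0.001]
wrist_force: [1.8, -0.0, 8.5]
gripper_width: 42.3
gripper_force: 59.7
```

```bash
python3 -m inch '[[[0,0,0,0,0,3,-0.6],[0,0,0,0,0,8,-0.6],[0,0,0,-5,0,10,-0.6],[0,0,0,-11,0,10,-0.6],[0,0,0,-17,-0.6,10,-0.6]]]' ; python3 -m inch '[[[0,0,0,-5,-0.6,0,-0.6],[0,0,0,-8.4,-0.7,-1,-0.6],[0,0,0,-8.4,-0.7,-2,-0.6],[0,0,0,-8.4,-0.7,-2,-0.6]]]'
python3 - <<'E'
from h import *
from cell import get_state
w=wshot("w4");print(get_state()["position"])
print(proj(w,(451.5,169,113)),proj(w,(445.5,95,8)))
E
```

```text
time: 8.12
position: [535.5, 102.6, 153.9]
ee_rot: [0.0, 0.709, 0.706, 0.001]
wrist_force: [2.0, 1.6, -1.9]
gripper_width: 42.2
gripper_force: 60.8
time: 8.62
position: [453.8, 95.5, 133.0]
ee_rot: [0.0, 0.709, 0.706, -0.0]
wrist_force: [0.5, 0.5, -0.9]
gripper_width: 42.2
gripper_force: 60.9
[453.97962781  95.52031096 133.2394265 ]
[279. 113.] [273. 205.]
```

View pics/w4.png

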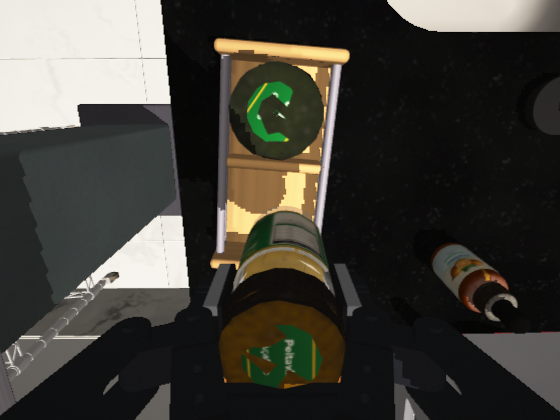

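```bash
python3 -m inch '[[[0,0,0,-0.8,0,-1,-0.6],[0,0,0,-0.8,0,-3,-0.6],[0,0,0,-0.8,0,-5,-0.6],[0,0,0,-0.8,0,-6.4,-0.6],[0,0,0,-0.8,0,-6.8,-0.6]]]' ; python3 -m inch '[[[0,0,0,0,0,-0.2,-0.6],[0,0,0,0,0,-0.2,-0.6]]]';python3 -m inch '[[[0,0,0,0,0,-0.1,-0.6],[0,0,0,0,0,-0.1,-0.6]]]'
```

```text
time: 9.3
position: [445.7, 95.4, 64.7]
ee_rot: [-0.0, 0.709, 0.705, -0.0]
wrist_force: [-0.6, -0.2, -1.3]
gripper_width: 42.5
gripper_force: 60.9
time: 9.55
position: [445.6, 95.5, 63.5]
ee_rot: [0.0, 0.709, 0.705, 0.0]
wrist_force: [0.9, 1.2, -0.6]
gripper_width: 42.2
gripper_force: 60.9
time: 9.8
position: [445.6, 95.5, 62.5]
ee_rot: [0.0, 0.709, 0.705, 0.0]
wrist_force: [1.0, 0.6, 4.3]
gripper_width: 42.3
gripper_force: 60.8
```

```bash
python3 -m inch '[[[0,0,0,0,0,-0.1,-0.6],[0,0,0,0,0,-0.1,0.4],[0,0,0,0,0,-0.1,0.4],[0,0,0,0,0,2,0.4],[0,0,0,0,0,6,0.4]]]' ; python3 -m inch '[[[0,0,0,0,0,5,0.4],[0,0,0,0,-6,8,0.4],[0,0,0,0,-12,8,0.4],[0,0,0,0,-18,8,0.4],[0,0,0,0,-24,8,0.4]]]';python3 -m inch '[[[0,0,0,0,-5,0,0.4],[0,0,0,0,-8.5,0,0.4],[0,0,0,0,-8.5,0,0.4]]]'
python3 - <<'E'
from h import *
from cell import get_state
w=wshot("w5");print(get_state()["position"])
for p in [(442,-260,82),(440,-350,56),(440,-350,0),(521,-311,59),(442,-260,0)]:print(proj(w,p))
E
```

```text
time: 10.42
position: [444.7, 95.4, 122.2]
ee_rot: [-0.001, 0.709, 0.706, -0.001]
wrist_force: [0.6, 0.1, 0.6]
gripper_width: 59.7
gripper_force: 0.0
time: 11.05
position: [445.0, -146.6, 202.3]
ee_rot: [0.0, 0.709, 0.705, 0.0]
wrist_force: [0.8, -0.5, 0.3]
gripper_width: 59.4
gripper_force: 0.0
time: 11.42
position: [444.6, -231.8, 201.8]
ee_rot: [-0.0, 0.71, 0.704, -0.0]
wrist_force: [0.4, 0.3, -0.2]
gripper_width: 59.9
gripper_force: 0.0
[ 444.90677084 -230.03599471  201.96366004]
[280. 239.]
[279. 315.]
[280. 286.]
[366. 280.]
[281. 210.]
```

View pics/w5.png

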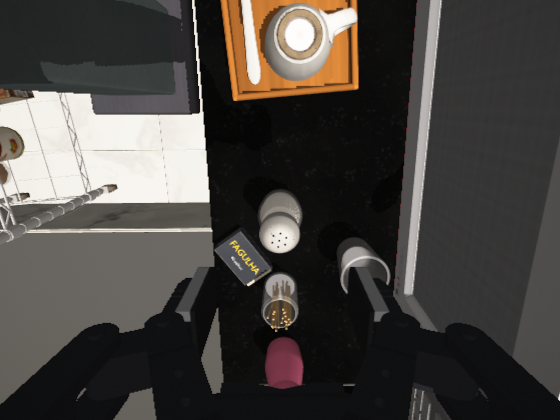

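The wrist view shows the white salt cap at (280,237), the toothpick jar at (281,300), the shot glass at (362,265) and the pink look-alike at (284,360). All match the predictions.

```bash
python3 -m inch '[[[0,0,0,-0.3,-3,-2,0.4],[0,0,0,-0.3,-3,-7,0.4],[0,0,0,-0.3,-3,-12,0.4],[0,0,0,-0.3,-3,-15.5,0.4],[0,0,0,-0.3,-3,-16.4,0.4]]]' ; python3 -m inch '[[[0,0,0,0,0,0,0.4],[0,0,0,0,0,0,-0.9],[0,0,0,0,0,0,-0.9],[0,0,0,0,0,0,-0.9],[0,0,0,0,0,0,-0.9]]]' 50
```

```text
time: 12.1
position: [442.0, -258.0, 36.9]
ee_rot: [-0.001, 0.708, 0.706, -0.0]
wrist_force: [0.3, -0.2, 1.0]
gripper_width: 60.0
gripper_force: 0.0
time: 12.72
position: [442.8, -259.8, 39.7]
ee_rot: [0.001, 0.709, 0.705, 0.0]
wrist_force: [-1.8, 1.2, 15.2]
gripper_width: 35.9
gripper_force: 48.8
```

```bash
python3 -m inch '[[[0,0,0,0,0,3,-0.9],[0,0,0,0,0,8,-0.9],[0,0,0,0,3,13,-0.9],[0,0,0,0,8,15,-0.9],[0,0,0,0,14,15,-0.9]]]' ; python3 -m inch '[[[0,0,0,0,6,0,-0.9],[0,0,0,0,12,0,-0.9],[0,0,0,0,18,0,-0.9],[0,0,0,0,24,0,-0.9],[0,0,0,0,30,0,-0.9]]]';python3 -m inch '[[[0,0,0,0.5,6,0,-0.9],[0,0,0,1.1,12,0,-0.9],[0,0,0,1.1,18,0,-0.9],[0,0,0,1.1,20.7,-3,-0.9],[0,0,0,1.1,20.7,-7,-0.9]]]'
python3 - <<'E'
from h import *
from cell import get_state
w=wshot("w6");print(get_state()["position"])
for p in [(453,388,6),(455.5,315,28),(453,388,28)]:print(proj(w,p))
E
```

```text
time: 13.35
position: [442.7, -118.8, 190.4]
ee_rot: [0.002, 0.709, 0.705, 0.001]
wrist_force: [1.2, 1.6, -1.9]
gripper_width: 35.9
gripper_force: 50.5
time: 13.98
position: [442.1, 182.5, 189.2]
ee_rot: [0.0, 0.709, 0.705, 0.001]
wrist_force: [1.2, -1.2, -1.8]
gripper_width: 35.8
gripper_force: 50.5
time: 14.6
position: [452.7, 390.0, 118.5]
ee_rot: [-0.001, 0.708, 0.706, 0.001]
wrist_force: [-0.4, -1.2, -1.8]
gripper_width: 35.7
gripper_force: 50.5
[451.39133417 387.12094871 113.36012398]
[283. 212.]
[287. 309.]
[284. 221.]
```

View pics/w6.png

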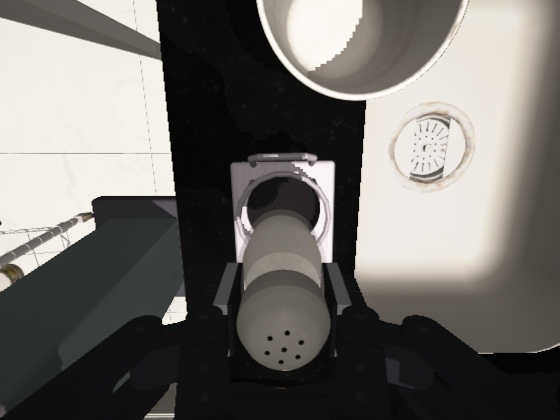

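```bash
python3 -m inch '[[[0,0,0,0.1,0,-2,-0.9],[0,0,0,0.1,0,-4,-0.9],[0,0,0,0.1,0,-5.5,-0.9],[0,0,0,0.1,0,-6.3,-0.9],[0,0,0,0.1,0,-6.3,-0.9]]]' ; python3 -m inch '[[[0,0,0,0,0,-0.2,-0.9],[0,0,0,0,0,-0.2,-0.9]]]';python3 -m inch '[[[0,0,0,0,0,-0.1,-0.9],[0,0,0,0,0,-0.1,-0.9]]]'
```

```text
time: 15.28
position: [454.3, 387.4, 55.4]
ee_rot: [0.0, 0.709, 0.705, -0.0]
wrist_force: [1.0, 0.2, -1.2]
gripper_width: 35.7
gripper_force: 50.5
time: 15.52
position: [454.4, 387.5, 53.5]
ee_rot: [0.0, 0.709, 0.705, 0.0]
wrist_force: [0.1, -1.3, -1.6]
gripper_width: 35.5
gripper_force: 50.5
time: 15.78
position: [454.3, 387.4, 52.2]
ee_rot: [0.0, 0.709, 0.705, -0.0]
wrist_force: [0.5, -0.3, -1.5]
gripper_width: 35.6
gripper_force: 50.5
```

```bash
python3 -m inch '[[[0,0,0,0,0,-0.3,-0.9],[0,0,0,0,0,-0.5,-0.9],[0,0,0,0,0,-0.5,-0.9]]]';python3 -m inch '[[[0,0,0,0,0,-0.1,-0.9],[0,0,0,0,0,-0.1,-0.9]]]';python3 -m inch '[[[0,0,0,0,0,-0.1,-0.9],[0,0,0,0,0,-0.1,-0.9]]]'
```

```text
time: 16.15
position: [454.2, 387.4, 47.0]
ee_rot: [0.0, 0.709, 0.706, -0.0]
wrist_force: [0.2, 1.0, -1.3]
gripper_width: 35.7
gripper_force: 50.5
time: 16.4
position: [454.3, 387.5, 46.2]
ee_rot: [0.0, 0.709, 0.705, -0.0]
wrist_force: [-0.5, -0.2, -2.2]
gripper_width: 35.6
gripper_force: 50.5
time: 16.65
position: [454.4, 387.7, 45.9]
ee_rot: [-0.0, 0.709, 0.706, 0.0]
wrist_force: [-3.2, -1.9, 11.4]
gripper_width: 35.8
gripper_force: 52.4
```

```bash
python3 -m inch '[[[0,0,0,0,0,0,0.25],[0,0,0,0,0,0,0.25],[0,0,0,0,0,3,0.25],[0,0,0,0,0,8,0.25],[0,0,0,0,0,14,0.25]]]';python3 -m inch '[[[0,0,0,0,-6,0,0.25],[0,0,0,0,-12,0,0.25],[0,0,0,0,-18,0,0.25],[0,0,0,0,-24,0,0.25],[0,0,0,0,-30,0,0.25]]]';python3 -m inch '[[[0,0,0,0,-6,0,0.25],[0,0,0,0,-12,0,0.25],[0,0,0,0,-18,0,0.25],[0,0,0,0,-24,0,0.25],[0,0,0,-1.3,-30,0,0.25]]]';python3 -m inch '[[[0,0,0,0,-6,0,0.25],[0,0,0,0,-10.5,0,0.25],[0,0,0,0,-10.5,0,0.25]]]'
python3 - <<'E'
from h import *
from cell import get_state
w=wshot("w7");print(get_state()["position"])
for p in [(440.5,-349,56),(440.5,-349,0)]:print(proj(w,p))
E
```

```text
time: 17.27
position: [453.9, 387.1, 186.2]
ee_rot: [-0.0, 0.709, 0.706, -0.001]
wrist_force: [1.0, 0.0, -0.2]
gripper_width: 53.5
gripper_force: 0.0
time: 17.9
position: [454.1, 85.6, 185.3]
ee_rot: [0.0, 0.709, 0.706, 0.0]
wrist_force: [1.9, -1.0, 0.1]
gripper_width: 53.2
gripper_force: 0.0
time: 18.52
position: [441.3, -214.5, 185.2]
ee_rot: [0.0, 0.709, 0.706, 0.0]
wrist_force: [0.9, 0.8, 0.6]
gripper_width: 53.5
gripper_force: 0.0
time: 18.9
position: [440.2, -320.7, 184.7]
ee_rot: [0.0, 0.71, 0.704, -0.0]
wrist_force: [-0.1, 0.8, -0.6]
gripper_width: 53.4
gripper_force: 0.0
[ 440.77876873 -318.45795915  184.837728  ]
[284. 235.]
[284. 215.]
```

View pics/w7.png

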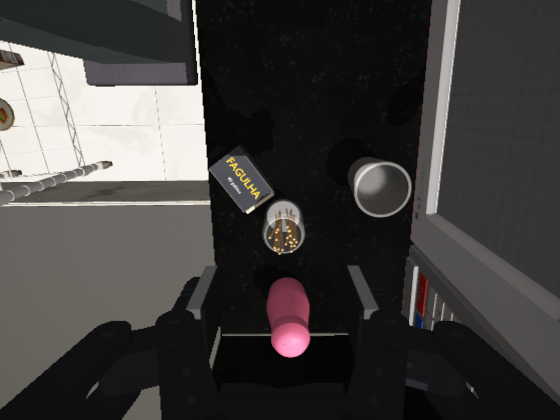

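The toothpick glass rim is centred at (284,234) as predicted. I'll go down at (440.5,-349).

```bash
python3 -m inch '[[[0,0,0,0,-3,-2,0.25],[0,0,0,0,-3,-7,0.25],[0,0,0,0,-3,-12,0.25],[0,0,0,0,-3,-15,0.25],[0,0,0,0,-3,-16,0.25]]]' 35; python3 -m inch '[[[0,0,0,0,0,0,0.25],[0,0,0,0,0,0,-0.9],[0,0,0,0,0,0,-0.9],[0,0,0,0,0,0,-0.9],[0,0,0,0,0,0,-0.9]]]' 35
```

```text
time: 19.58
position: [441.3, -346.1, 24.0]
ee_rot: [-0.001, 0.708, 0.706, -0.0]
wrist_force: [0.4, -0.3, 0.5]
gripper_width: 53.3
gripper_force: 0.0
time: 20.2
position: [441.9, -347.8, 26.6]
ee_rot: [0.001, 0.709, 0.705, 0.0]
wrist_force: [0.6, 0.8, 4.9]
gripper_width: 35.7
gripper_force: 34.4
```

```bash
python3 -m inch '[[[0,0,0,0,0,3,-0.9],[0,0,0,0,0,8,-0.9],[0,0,0,0,2,13,-0.9],[0,0,0,0,7,16,-0.9],[0,0,0,0,13,16,-0.9]]]' ; python3 -m inch '[[[0,0,0,0,6,0,-0.9],[0,0,0,0,12,0,-0.9],[0,0,0,0,18,0,-0.9],[0,0,0,0,24,0,-0.9],[0,0,0,0,30,0,-0.9]]]';python3 -m inch '[[[0,0,0,0.5,6,0,-0.9],[0,0,0,1.3,12,0,-0.9],[0,0,0,1.3,18,0,-0.9],[0,0,0,1.3,23.3,-3,-0.9],[0,0,0,1.3,23.3,-8,-0.9]]]'
python3 - <<'E'
from h import *
from cell import get_state
w=wshot("w8");print(get_state()["position"])
for p in [(453,388,90),(455.5,315,28)]:print(proj(w,p))
E
```

```text
time: 20.82
position: [441.9, -216.9, 187.9]
ee_rot: [0.002, 0.709, 0.705, 0.001]
wrist_force: [1.4, 0.4, -1.7]
gripper_width: 35.3
gripper_force: 35.4
time: 21.45
position: [441.2, 84.5, 186.2]
ee_rot: [0.001, 0.709, 0.705, 0.001]
wrist_force: [2.3, -0.5, -0.6]
gripper_width: 35.5
gripper_force: 35.4
time: 22.08
position: [453.8, 320.2, 105.8]
ee_rot: [-0.001, 0.707, 0.707, 0.003]
wrist_force: [2.0, -0.9, -1.2]
gripper_width: 36.0
gripper_force: 35.4
[451.90755513 316.03515288  99.5662311 ]
[282. 127.]
[286. 231.]
```

View pics/w8.png

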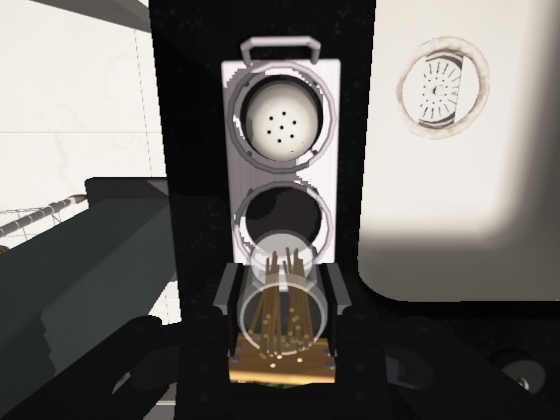

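```bash
python3 -m inch '[[[0,0,0,0.1,0,-2,-0.9],[0,0,0,0.1,0,-4,-0.9],[0,0,0,0.1,0,-5.5,-0.9],[0,0,0,0.1,0,-6.3,-0.9],[0,0,0,0.1,0,-6.5,-0.9]]]' ; python3 -m inch '[[[0,0,0,0,0,-0.2,-0.9],[0,0,0,0,0,-0.2,-0.9]]]';python3 -m inch '[[[0,0,0,0,0,-0.2,-0.9],[0,0,0,0,0,-0.2,-0.9]]]'
```

```text
time: 22.75
position: [455.4, 315.4, 40.4]
ee_rot: [0.0, 0.709, 0.705, -0.0]
wrist_force: [-0.1, -0.8, 0.9]
gripper_width: 35.6
gripper_force: 35.5
time: 23.0
position: [455.4, 315.5, 38.5]
ee_rot: [0.0, 0.709, 0.705, 0.0]
wrist_force: [-0.7, 0.0, -0.1]
gripper_width: 35.6
gripper_force: 35.5
time: 23.25
position: [455.3, 315.4, 36.2]
ee_rot: [-0.0, 0.709, 0.706, -0.0]
wrist_force: [-0.8, 0.3, -0.1]
gripper_width: 35.9
gripper_force: 35.5
```

```bash
python3 -m inch '[[[0,0,0,0,0,-0.2,-0.9],[0,0,0,0,0,-0.2,-0.9]]]';python3 -m inch '[[[0,0,0,0,0,-0.1,-0.9],[0,0,0,0,0,-0.1,-0.9]]]';python3 -m inch '[[[0,0,0,0,0,-0.1,-0.9],[0,0,0,0,0,-0.1,-0.9]]]'
```

```text
time: 23.5
position: [455.2, 315.4, 34.1]
ee_rot: [0.0, 0.709, 0.706, -0.0]
wrist_force: [-0.5, -0.7, -2.2]
gripper_width: 35.8
gripper_force: 35.5
time: 23.75
position: [455.3, 315.4, 33.2]
ee_rot: [0.0, 0.709, 0.705, -0.0]
wrist_force: [-0.1, 0.1, 0.4]
gripper_width: 35.9
gripper_force: 35.5
time: 24.0
position: [455.3, 315.5, 32.6]
ee_rot: [0.0, 0.709, 0.706, 0.0]
wrist_force: [-2.2, -0.6, 10.1]
gripper_width: 35.7
gripper_force: 36.4
```

```bash
python3 -m inch '[[[0,0,0,0,0,0,0.2],[0,0,0,0,0,0,0.2],[0,0,0,0,0,3,0.2],[0,0,0,0,0,8,0.2],[0,0,0,0,0,14,0.2]]]';python3 -m inch '[[[0,0,0,3,-5,0,0.2],[0,0,0,6,-10,0,0.2],[0,0,0,9,-15,0,0.2],[0,0,0,12,-20,0,0.2],[0,0,0,14.5,-24,0,0.2]]]';python3 -m inch '[[[0,0,0,0,0,0,0.2],[0,0,0,0,0,0,0.2]]]'
python3 - <<'E'
from h import *
from cell import get_state
w=wshot("w9");print(get_state()["position"])
for p in [(600,45,102),(600,45,70),(600,45,0),(602,50,0),(602,50,102)]:print(proj(w,p))
E
```

```text
time: 24.62
position: [454.9, 315.1, 173.3]
ee_rot: [-0.0, 0.709, 0.706, -0.001]
wrist_force: [0.6, -0.6, 0.5]
gripper_width: 51.4
gripper_force: 0.0
time: 25.25
position: [601.1, 73.0, 172.1]
ee_rot: [0.0, 0.709, 0.705, -0.0]
wrist_force: [-1.0, 0.9, 0.3]
gripper_width: 51.3
gripper_force: 0.0
time: 25.5
position: [600.0, 76.0, 172.1]
ee_rot: [-0.0, 0.709, 0.706, -0.0]
wrist_force: [0.1, 1.0, 0.2]
gripper_width: 51.2
gripper_force: 0.0
[599.88601919  76.4464858  172.15203997]
[284. 270.]
[283. 251.]
[283. 222.]
[285. 217.]
[287. 264.]
```

View pics/w9.png

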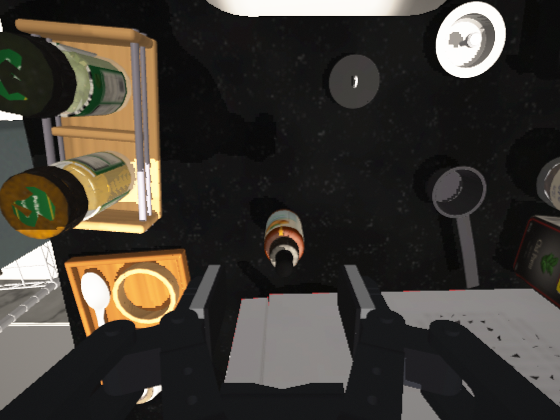

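The bulb tip is at (285,263) and the base at about (284,217), which puts the bottle at about (601,50). Both jars are standing in the rack.

```bash
python3 -m inch '[[[0,0,0,0.1,-2.6,-1,0.2],[0,0,0,0.1,-2.6,-5,0.2],[0,0,0,0.1,-2.6,-9,0.2],[0,0,0,0.1,-2.6,-12.5,0.2],[0,0,0,0.1,-2.6,-13.6,0.2]]]' 40; python3 -m inch '[[[0,0,0,0,0,0,0.2],[0,0,0,0,0,0,-0.9],[0,0,0,0,0,0,-0.9],[0,0,0,0,0,0,-0.9],[0,0,0,0,0,0,-0.9]]]' 40
```

```text
time: 26.18
position: [600.3, 50.4, 34.8]
ee_rot: [-0.001, 0.708, 0.706, -0.001]
wrist_force: [0.1, 0.6, 0.1]
gripper_width: 51.4
gripper_force: 0.0
time: 26.8
position: [601.9, 49.7, 37.7]
ee_rot: [0.001, 0.709, 0.705, 0.001]
wrist_force: [-1.8, -0.2, 7.4]
gripper_width: 30.4
gripper_force: 39.0
```

```bash
python3 -m inch '[[[0,0,0,0,0,3,-0.9],[0,0,0,0,0,7,-0.9],[0,0,0,-4,-2,8,-0.9],[0,0,0,-9,-5,8,-0.9],[0,0,0,-13.8,-7.6,8,-0.9]]]';python3 -m inch '[[[0,0,0,0,0,-1,-0.9],[0,0,0,0,0,-1.5,-0.9]]]'
python3 - <<'E'
from h import *
from cell import get_state
w=wshot("w10");print(get_state()["position"],get_state()["gripper_width"])
for p in [(464,-26,22),(464,-26,6),(438,-26,22),(490,-26,22),(464,0,22)]:print(proj(w,p))
E
```

```text
time: 27.42
position: [462.0, -27.5, 117.4]
ee_rot: [0.001, 0.709, 0.705, 0.001]
wrist_force: [1.8, -0.6, -1.9]
gripper_width: 30.6
gripper_force: 40.2
time: 27.68
position: [464.2, -26.3, 101.5]
ee_rot: [0.001, 0.709, 0.706, 0.001]
wrist_force: [-0.1, 0.6, -1.0]
gripper_width: 30.7
gripper_force: 40.2
[464.11923274 -26.03850602 100.81353164] 30.250773690555395
[283. 223.]
[283. 215.]
[245. 223.]
[321. 222.]
[283. 186.]
```

View pics/w10.png

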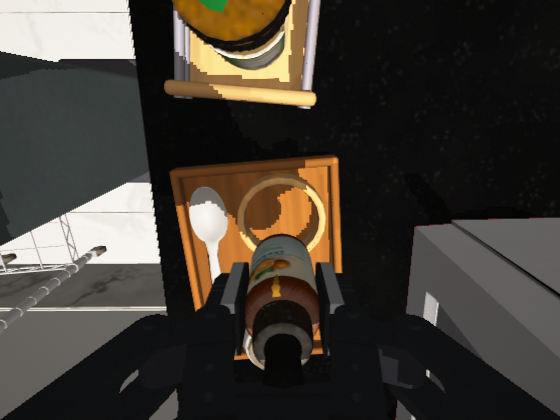

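```bash
python3 -m inch '[[[0,0,0,-0.1,0.2,-1,-0.9],[0,0,0,-0.1,0.2,-2.5,-0.9],[0,0,0,-0.1,0.2,-4,-0.9],[0,0,0,-0.1,0.2,-5,-0.9],[0,0,0,-0.1,0.2,-5.2,-0.9]]]' ; python3 -m inch '[[[0,0,0,0,0,-0.2,-0.9],[0,0,0,0,0,-0.2,-0.9]]]';python3 -m inch '[[[0,0,0,0,0,-0.2,-0.9],[0,0,0,0,0,-0.2,-0.9]]]';python3 -m inch '[[[0,0,0,0,0,-0.1,-0.9],[0,0,0,0,0,-0.1,-0.9]]]'
```

```text
time: 28.35
position: [462.2, -24.3, 48.6]
ee_rot: [-0.0, 0.709, 0.706, -0.0]
wrist_force: [0.1, 1.2, -0.8]
gripper_width: 30.5
gripper_force: 40.2
time: 28.6
position: [462.4, -24.5, 47.4]
ee_rot: [0.0, 0.709, 0.706, 0.0]
wrist_force: [0.3, 2.2, -0.4]
gripper_width: 30.9
gripper_force: 40.2
time: 28.85
position: [462.3, -24.6, 45.2]
ee_rot: [0.0, 0.709, 0.706, -0.0]
wrist_force: [0.9, -0.4, -1.1]
gripper_width: 30.4
gripper_force: 40.2
time: 29.1
position: [462.3, -24.6, 44.1]
ee_rot: [0.0, 0.709, 0.705, -0.0]
wrist_force: [0.6, 0.2, -1.3]
gripper_width: 30.4
gripper_force: 40.2
```

```bash
python3 -m inch '[[[0,0,0,0,0,-0.1,-0.9],[0,0,0,0,0,-0.1,-0.9]]]';python3 -m inch '[[[0,0,0,0,0,-0.1,-0.9],[0,0,0,0,0,-0.1,-0.9]]]'
```

```text
time: 29.35
position: [462.3, -24.6, 43.6]
ee_rot: [0.0, 0.709, 0.706, 0.0]
wrist_force: [-2.5, 0.4, 14.9]
gripper_width: 30.4
gripper_force: 41.7
time: 29.6
position: [462.3, -24.6, 43.4]
ee_rot: [0.001, 0.709, 0.706, 0.0]
wrist_force: [-6.6, 1.8, 40.9]
gripper_width: 31.0
gripper_force: 44.4
```

```bash
python3 -m inch '[[[0,0,0,0,0,0.1,-0.9],[0,0,0,0,0,0.1,0.2],[0,0,0,0,0,0.1,0.2],[0,0,0,0,0,3,0.2],[0,0,0,0,0,8,0.2]]]';python3 -m inch '[[[0,0,0,0,0,6,0.2],[0,0,0,0,0,10,0.2],[0,0,0,0,-6,12,0.2],[0,0,0,0,-12,12,0.2],[0,0,0,0,-18,12,0.2]]]';python3 -m inch '[[[0,0,0,0,-6,0,0.2],[0,0,0,0,-12,0,0.2],[0,0,0,0,-12,0,0.2],[0,0,0,0,-12,0,0.2]]]'
python3 - <<'E'
from cell import *
import cv2,numpy as np
S=get_image("scene")["image"];T=get_image("top")["image"]
def c(I,x,y,w,h,k):return cv2.resize(I[y:y+h,x:x+w],(w*k,h*k),interpolation=cv2.INTER_CUBIC)
cv2.imwrite("pics/end.png",np.vstack([c(S,145,160,265,130,3)[:,:795],c(T,85,215,265,67,3)]))
E
```

```text
time: 30.22
position: [461.6, -24.4, 122.2]
ee_rot: [-0.001, 0.709, 0.706, -0.001]
wrist_force: [0.1, -0.3, 0.0]
gripper_width: 50.8
gripper_force: 0.0
time: 30.85
position: [462.0, -206.5, 242.4]
ee_rot: [0.0, 0.709, 0.706, 0.0]
wrist_force: [1.2, 1.3, 0.1]
gripper_width: 51.2
gripper_force: 0.0
time: 31.35
position: [462.3, -324.1, 241.9]
ee_rot: [-0.0, 0.709, 0.706, 0.0]
wrist_force: [-0.2, -0.4, -0.1]
gripper_width: 51.2
gripper_force: 0.0
```

View pics/end.png

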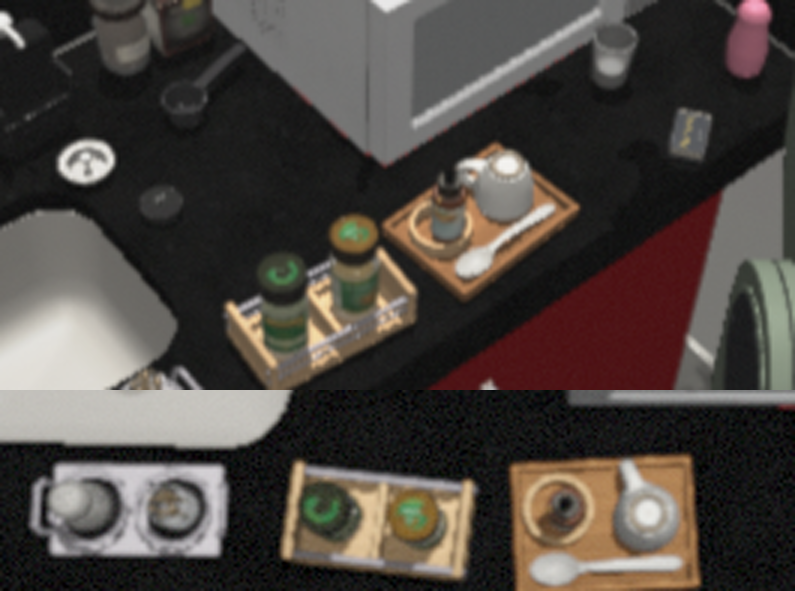

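The final views show both jars upright in their bays, the salt shaker and toothpick jar standing in their hoops, and the sweetener upright in its ring. The shot glass at (612,55) in the crop, the pink look-alike and the sachet have not moved. I'm handing the job in.

```bash
python3 -c "
from cell import *
print(close_job())"
```

```text
the job is handed in; nothing more can be done
None
```

I put all five condiments upright in their places, left the shot glass where it stood, and handed the job in after about 31 s of robot time; the hand-in returned no verdict.

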